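# Tilt the insert plate out of its storage box and clamp it on the stage

### The arm

A 6-joint arm with a two-finger parallel gripper is mounted at the origin on the work surface. World frame = base frame: x ahead of the robot, y to its left, z up, the work surface at z = 0. Lengths are in m, angles in degrees, forces in N, time in s.
With the tool pointing down it reaches from about 0.3 to 0.825 m from the base axis. Payload 5.4 kg.
Tool frame: the origin (TCP) lies midway between the tips of the shut fingers; the grasp point (between the pads) lies hold_point_z behind it (hold_point_z is the distance from the TCP to the grasp point, in m); x points along the fingers, y is the direction in which the jaws open and shut, and the axes are right-handed (so a half turn about x gives the same grasp; the last joint's range is limited). The gripper opens to 92 mm and grips with 3 to 60 N. Pads are 20 mm wide; open, the fingers measure 128 mm over their backs; the gripper's body (75 mm by 189 mm) begins 69 mm behind the grasp point.
Start: joints at [57.347, 9.076, 91.501, -0, 79.423, -12.038], TCP at [0.202, 0.538, 0.176] pointing down, gripper open.
Joint ranges: [-166.64, 166.64], [-54.1, 131.32], [10.49, 154.53], [-73.88, 253.88], [9.74, 151.15], [-171.62, 171.62]. Speed limits (degrees/s): [147.25, 147.25, 180, 180, 180, 180].

### API

Orientations are given as [roll, pitch, yaw] about the fixed x, y, z axes, in that order (R = Rz(yaw) Ry(pitch) Rx(roll)).
In Python, from cell import * gives the robot as it stands. Calls block until the motion is done:
- goto(position, orientation): joint-space move of the TCP to a pose.
- movel(position, rotation=None, speed=0.15, f_stop=None): straight line of the TCP; rotation=None keeps the orientation; speed is the mean speed in m/s. With f_stop (N) it stops when the force on the tool has changed by that much, and returns True; else False.
- move_joints(angles): joint-space move.
- gripper_to(opening, force=None): finger opening in m; force is the grip in N (None keeps the last); returns when the fingers have stopped.
- sleep(seconds).
- solve_ik(position, orientation): joint angles nearest the present ones, or None.
- snapshot(name): name is "scene" or "side" or "wrist"; returns a dict with "frame" (384x512x3 uint8, red, green, blue), "camera_matrix" (3x3 intrinsics, pixels), "dist_coeffs" ([k1, k2, p1, p2, k3] as OpenCV has them; the pictures are not rectified), "T" (4x4, takes a point from camera to world coordinates). Camera axes: x right, y up, looking along -z (the intrinsics and any distortion apply to the point x, -y, -z); pixel columns grow to the right and rows downward; lengths in m; the calibration is good to about 2 mm. A picture is of the moment at which its call begins. There is no depth.
A pose or a line that the arm cannot do raises PlanningError and nothing moves.
- job_done(): hands the job in, once; it reports no verdict.
Readings, each from a call of its own:
- current_clock(): time.
- current_joints(): joint angles.
- current_qvel(): joint speeds.
- current_tau(): joint torques, N m.
- current_position(): TCP position.
- current_ee_rot(): TCP orientation.
- current_ft_force(): force on the tool from outside, world axes, zero at the start.
- current_wrist_torque(): the same for the moment, N m.
- current_opening(): finger opening in m.
Only numpy, scipy, OpenCV 4.12 (cv2) and the standard library are available. Lean on these libraries where they do the work, as an engineer would, in place of code of your own. Each camera call takes 0.05 s, during which the arm holds its last target.

### The job

Take the aluminium insert plate out of its deep storage box by its grip bar: its other end is tucked under the box's fixed cover, so lift the grip-bar end first to tilt it, then draw it out. Lay it flat in the recess of the black specimen stage, with the grip bar at the end away from the clamp, setting it down rather than dropping it; then swing the clamp finger over the plate until it points straight across it. Leave the other things on the bench where they are.

Things in the scene. Friction and masses are not known exactly. Their poses are not given: they have to be found in the camera images.
- plate: Loose aluminium insert plate, 120 (x) x 84 (y) x 6 mm, about 0.2 kg, with a 45 x 50 mm window. Origin: centre of its underside; z up when lying flat. An upright grip bar, 26 (x) x 10 (y) x 72 mm tall, stands on its +x end (x = 30 to 56 mm, y = 0), top 78 mm above the underside. It starts flat on the box floor, bar towards the box's +x.
- plate_grip (a point): Grip point on the plate's grip bar, at (43, 0, 65) mm in the plate's frame, 13 mm below the bar's top. Pinch it across the bar's 10 mm thickness (plate y), from above; the fingers may also lean up to about 0.3 rad either way along the bar (about plate y), which leaves the wrist more room for the tilt.
- bin: Fixed grey deep storage box. Origin: centre of its underside. Inside 140 (x) x 96 (y) mm, floor at z = 6 mm, rim at z = 68 mm, walls 6 mm. A fixed cover 6 mm thick, flush with the rim (z = 62 to 68 mm), closes the mouth from the -x wall to x = -28 mm. Fingers must be part closed (under about 85 mm over their backs) to go in beside the plate's grip bar.
- bin_floor (a point): Centre of the box's inner floor, with the box's axes. The plate's -x end lies under the cover, so it cannot come straight up. Tilted about 0.5 to 0.8 rad (+x end up, its -x lower edge on the floor) it clears the +x wall and can be drawn some 65 mm up along its own slope, then lifted away.
- stage: Fixed black specimen stage: table 200 (x) x 190 (y) mm, its top at z = 70 mm, on four pillars. Origin: centre, on the bench. Its x is the long direction of the recess; the clamp is near its -x end, on the +y side.
- stage_seat (a point): Centre of the recess floor, at (0, -15, 70) mm in the stage's frame, with the stage's axes. The recess is 130 (x) x 94 (y) mm, bounded by rails 5 mm high and 6 mm wide, and has an 80 x 50 mm hole in its floor. The plate lies in it with its origin here and its +x (grip-bar) end towards the stage's +x.
- clamp (a joint): Angle of the steel clamp finger about its upright pivot (rad, counter-clockwise seen from above, range 0 to 3.2, light friction of about 1 N at the knob, stays where left). 0: it points along the stage's +y, away from the recess; pi/2: along the stage's -x; pi: along the stage's -y, straight across the plate. It starts at 0.9 to 1.5.
- clamp_pivot (a point): On the clamp's pivot axis, at (-40, 55, 78) mm in the stage's frame, at the height of the finger's underside (2 mm above a plate in the recess). The finger is 46 mm long, 16 mm wide, 8 mm thick.
- clamp_knob (a point): Top centre of the clamp's upright round knob, 14 mm in diameter, 36 mm tall above the finger (top 122 mm above the bench), 36 mm out from the pivot axis. Pinch or push it to swing the clamp.
- slide_pack: Bystander: white pack 26 x 74 x 12 mm lying on the box's cover.
- lens_cap: Bystander: black cap, 28 mm in diameter, 12 mm high, on the stage's +x +y corner.
- dish: Bystander: clear round dish, 60 mm in diameter, 16 mm high, on the bench between box and stage.
- dropper: Bystander: small amber bottle, 28 mm in diameter, 60 mm high, standing between box and stage.
- objective: Bystander: steel objective lens, 30 mm in diameter, 46 mm high, beyond the task's things.
- driver: Bystander: screwdriver, 160 mm, lying beyond the task's things.
Not all that is in view belongs to the job. There is more than one size of the plate; the one meant has the size given above.

How it is judged (in metres and radians):
On the way, in this order (a step that is already met when the one before it is completed fails the run):
1. the plate's grip-bar end is lifted, the plate tilted at least 0.3 rad, its other end still in the box (angle between plate's own z axis and vertical above 0.3 rad and horizontal distance between plate and bin below 0.07 m and z of plate in the frame of bin below 0.1 m), for 0.1 s.
2. the plate lies flat in the recess, grip bar at the end away from the clamp, and is let go (horizontal distance between plate and stage_seat below 0.009 m and z of plate in the frame of stage_seat between -0.003 and 0.003 m and angle between plate's own z axis and vertical below 0.05 rad and angle between the x axis of plate and the x axis of stage, either way round below 0.15 rad and x of plate_grip in the frame of stage_seat above 0.02 m and contact force between the fingers and plate below 0.1 N), for 0.2 s.
3. the clamp finger is swung straight across the plate (within 0.3 rad) (value of joint clamp above 2.84 rad), for 0.2 s.
At the end, for the whole second after the job is handed in: The plate lies flat in the recess (origin within 9 mm of the seat's centre, underside within 3 mm of the recess floor, level within 0.05 rad, its long side along the recess within 0.15 rad), grip bar towards the stage's +x end, at rest, and the clamp finger is over it, at more than 2.84 rad (horizontal distance between plate and stage_seat below 0.009 m and z of plate in the frame of stage_seat between -0.003 and 0.003 m and angle between plate's own z axis and vertical below 0.05 rad and angle between the x axis of plate and the x axis of stage, either way round below 0.15 rad and x of plate_grip in the frame of stage_seat above 0.02 m and value of joint clamp above 2.84 rad and linear speed of plate below 0.02 m/s); the robot touches nothing.
It fails at once if a bystander is moved more than 30 mm (distance of any of slide_pack, lens_cap, dish, dropper, objective, driver from where it was at the start of the episode above 0.03 m).
It fails at once if the plate is dropped onto the stage (arrives in or on the recess faster than 0.5 m/s) (horizontal distance between plate and stage_seat below 0.05 m and z of plate in the frame of stage_seat below 0.03 m and linear speed of plate above 0.5 m/s).
It also fails if it takes over 67 s, if anything falls off the work surface, if the arm or the gripper's body presses on something with over 40 N, if the wrist force passes 120 N, or if a joint passes its speed limit or range.

## Working session

There is one attempt and no reset: what is moved stays moved. The work goes in short steps, each a Python script; the robot and the scene stay as the last script left them, time stands still between calls to the robot, and variables do not carry over. Pictures are saved under pics/ and viewed, and the job is handed in when it is done.

```bash
ls; mkdir -p pics; cat > h.py <<'E'
import numpy as np, cv2
from cell import *
def snap(n,f):
    s=snapshot(n); cv2.imwrite('pics/'+f+'.png',cv2.cvtColor(s['frame'],cv2.COLOR_RGB2BGR)); np.savez('pics/'+f+'.npz',f=s['frame'],K=s['camera_matrix'],d=s['dist_coeffs'],T=s['T']); return s
def ray(s,uv):
    K=np.array(s['camera_matrix'] if 'camera_matrix' in s else s['K'],float); d=np.array(s['dist_coeffs'] if 'dist_coeffs' in s else s['d'],float); T=np.array(s['T'])
    p=cv2.undistortPoints(np.array(uv,float).reshape(-1,1,2),K,d).reshape(-1,2)
    v=np.c_[p[:,0],-p[:,1],-np.ones(len(p))]@T[:3,:3].T
    return T[:3,3],v
def onz(s,uv,z):
    o,v=ray(s,uv); return o+v*((z-o[2])/v[:,2])[:,None]
def proj(s,P):
    K=np.array(s['camera_matrix'] if 'camera_matrix' in s else s['K'],float); d=np.array(s['dist_coeffs'] if 'dist_coeffs' in s else s['d'],float); T=np.array(s['T'])
    P=np.atleast_2d(P); q=(P-T[:3,3])@T[:3,:3]; q=q*[1,-1,-1]
    return cv2.projectPoints(q,np.zeros(3),np.zeros(3),K,d)[0].reshape(-1,2)
E
python3 - <<'E'
from h import *
for n in ('scene','side','wrist'):
    s=snap(n,n+'0'); print(n,np.round(s['T'],3).tolist(),np.round(s['camera_matrix'],1).tolist())
print(current_clock(),current_opening(),current_ee_rot())
import cell;print([x for x in dir(cell) if 'hold' in x.lower()])
E
```

```text
pics
scene [[-0.391, -0.73, 0.561, 1.09], [0.92, -0.299, 0.253, 0.308], [-0.017, 0.615, 0.788, 0.855], [0.0, 0.0, 0.0, 1.0]] [[440.0, 0.0, 256.7], [0.0, 440.0, 181.3], [0.0, 0.0, 1.0]]
side [[-0.951, 0.176, -0.253, 0.369], [-0.308, -0.575, 0.758, 0.66], [-0.012, 0.799, 0.601, 0.576], [0.0, 0.0, 0.0, 1.0]] [[360.3, 0.0, 256.0], [0.0, 360.3, 194.6], [0.0, 0.0, 1.0]]
wrist [[0.351, -0.901, -0.255, 0.129], [0.936, 0.337, 0.098, 0.565], [-0.002, -0.273, 0.962, 0.382], [0.0, 0.0, 0.0, 1.0]] [[306.0, 0.0, 257.8], [0.0, 306.0, 192.1], [0.0, 0.0, 1.0]]
0.15 0.09192681186480983 [-101.12302295   89.9192336  -121.7362892 ]
['hold_point_z']
```

View pics/scene0.png

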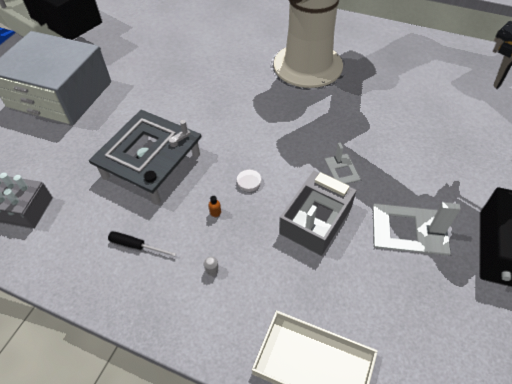

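View pics/side0.png

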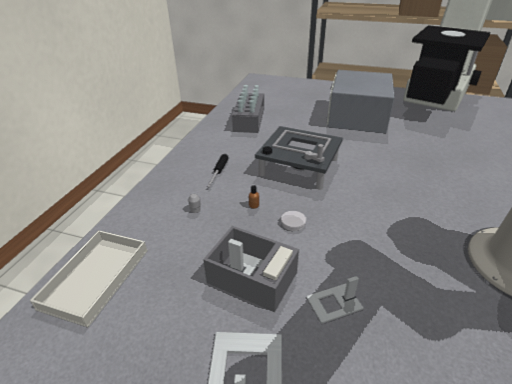

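View pics/wrist0.png

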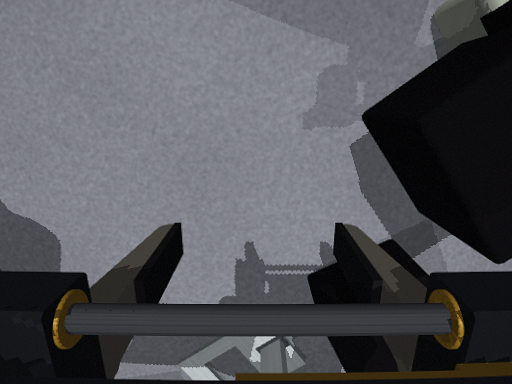

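The scene view shows the box at about (318,213), the stage at (147,155) with the clamp knob at (183,130), and decoy plates at (343,168) and (412,230). Next I'll zoom in.

```bash
python3 - <<'E'
import cv2,numpy as np
a=cv2.imread('pics/scene0.png');b=cv2.imread('pics/side0.png')
def c(i,x,y,w,h,k=4): return cv2.resize(i[y:y+h,x:x+w],None,fx=k,fy=k,interpolation=cv2.INTER_CUBIC)
cv2.imwrite('pics/z1.png',np.hstack([c(a,270,165,100,95),c(b,200,225,100,95)]))
cv2.imwrite('pics/z2.png',np.hstack([c(a,85,105,125,95,3),c(b,245,110,110,95,3)]))
E
```

```text
(no output)
```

View pics/z1.png

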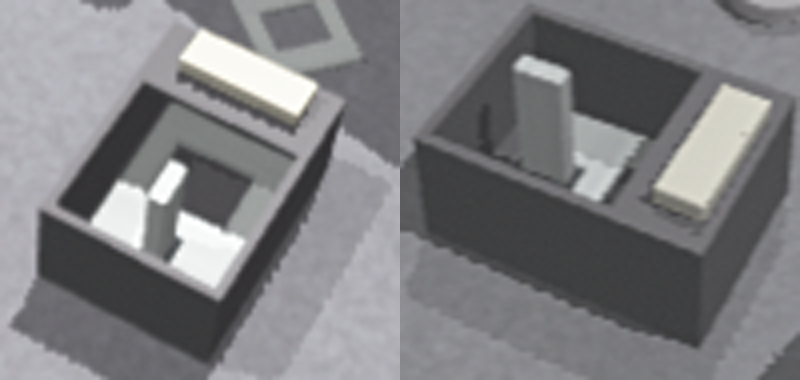

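View pics/z2.png

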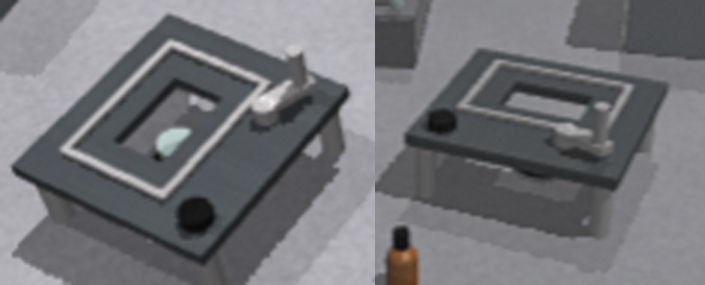

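```bash
cat > fit.py <<'E'
from h import *
from scipy.optimize import least_squares
A=dict(np.load('pics/scene0.npz'));B=dict(np.load('pics/side0.npz'))
def px(z,off,k,xo=0): return [((x-xo+.5)/k-.5+off[0],(y+.5)/k-.5+off[1]) for x,y in z]
bs=px([(42,210),(215,298),(345,102),(180,27)],(270,165),4)
bd=px([(530,8),(417,140),(703,255),(798,98)],(200,225),4,400)
ss=px([(168,15),(348,92),(207,262),(13,168)],(85,105),3)
sd=px([(480,50),(668,85),(615,187),(405,140)],(245,110),3,375)
def show(n,s,uv,z):
    P=onz(s,uv,z)
    print(n,P.round(4)[:,:2].tolist(),[round(np.linalg.norm(P[i]-P[(i+1)%4]),4) for i in range(4)])
show('box scene',A,bs,.068);show('box side',B,bd,.068);show('stage scene',A,ss,.07);show('stage side',B,sd,.07)
def tri(u,v):
    (o1,d1),(o2,d2)=ray(A,u),ray(B,v); d1=d1[0];d2=d2[0]
    t=np.linalg.lstsq(np.c_[d1,-d2],o2-o1,rcond=None)[0]; return (o1+t[0]*d1+o2+t[1]*d2)/2,np.linalg.norm(o1+t[0]*d1-o2-t[1]*d2)
print('bar',tri(px([(175,170)],(270,165),4),px([(543,68)],(200,225),4,400)))
print('knob',tri(px([(294,50)],(85,105),3),px([(602,105)],(245,110),3,375)))
E
python3 fit.py
```

```text
box scene [[0.6008, 0.139], [0.6173, 0.2406], [0.4699, 0.269], [0.4534, 0.1671]] [np.float64(0.1029), np.float64(0.1501), np.float64(0.1032), np.float64(0.1501)]
box side [[0.5968, 0.1409], [0.6147, 0.2439], [0.4673, 0.2685], [0.4484, 0.1635]] [np.float64(0.1046), np.float64(0.1494), np.float64(0.1067), np.float64(0.1501)]
stage scene [[0.4282, -0.3186], [0.4518, -0.1291], [0.6472, -0.1457], [0.6259, -0.3382]] [np.float64(0.1909), np.float64(0.196), np.float64(0.1936), np.float64(0.1986)]
stage side [[0.6208, -0.3363], [0.4249, -0.315], [0.445, -0.1195], [0.6392, -0.1414]] [np.float64(0.1971), np.float64(0.1965), np.float64(0.1955), np.float64(0.1957)]
bar (array([0.56534003, 0.20016263, 0.08987664]), np.float64(0.0022308596491169407))
knob (array([ 0.46860245, -0.1619307 ,  0.12184738]), np.float64(0.001016359177629159))
```

```bash
cat >> fit.py <<'E'
def pose(Ps,zx):
    return
PA,PB=onz(A,bs,.068)[:,:2],onz(B,bd,.068)[:,:2]
for P in (PA,PB):
    c=P.mean(0); v=(P[0]+P[1]-P[2]-P[3]); print('box',c.round(4),np.degrees(np.arctan2(v[1],v[0])).round(2))
SA,SB=onz(A,ss,.07)[:,:2],onz(B,sd,.07)[:,:2]
for P,i in ((SA,(2,3,0,1)),(SB,(0,3,1,2))):
    c=P.mean(0); v=P[i[0]]+P[i[1]]-P[i[2]]-P[i[3]]; print('stage',c.round(4),np.degrees(np.arctan2(v[1],v[0])).round(2))
print(onz(A,px([(175,170)],(270,165),4),.084),onz(B,px([(543,68)],(200,225),4,400),.084))
E
python3 fit.py | tail -5; python3 - <<'E'
from h import *
from scipy.spatial.transform import Rotation as R
print(hold_point_z, R.from_euler('xyz',current_ee_rot(),degrees=True).as_matrix().round(3))
def rot(yaw,lean,s):
    # lean>0: tool approach points outward (+x of object), i.e. object's tilt with +x up
    M=R.from_euler('z',yaw,degrees=True)*R.from_euler('y',-lean)
    a=M.apply([0,0,-1]);j=M.apply([0,s,0]);return R.from_matrix(np.c_[a,j,np.cross(a,j)]).as_euler('xyz',degrees=True)
for s in (1,-1):
  for l in (-.3,-.15,0,.3,.5,.7):
    for p in ((.56,.2,.05),(.5,.2,.12),(.6,.2,.3),(.58,-.25,.25)):
        q=solve_ik(p,rot(-10.6,l,s)); print(s,l,p,None if q is None else np.round(q,0))
E
```

```text
box [0.5353 0.2039] -10.85
box [0.5318 0.2042] -9.05
stage [ 0.5383 -0.2329] -5.27
stage [ 0.5324 -0.228 ] -6.33
[[0.56035906 0.19846096 0.084     ]] [[0.56809056 0.19589942 0.084     ]]
0.0187 [[-0.001  0.352  0.936]
 [-0.001  0.936 -0.352]
 [-1.    -0.001 -0.   ]]
1 -0.3 (0.56, 0.2, 0.05) [  5.  33.  78.   5.  86. -75.]
1 -0.3 (0.5, 0.2, 0.12) [  6.  21.  86.   5.  90. -74.]
1 -0.3 (0.6, 0.2, 0.3) [  5.  31.  52.   5. 113. -73.]
1 -0.3 (0.58, -0.25, 0.25) [ -31.   32.   56.   -6.  108. -111.]
1 -0.15 (0.56, 0.2, 0.05) [  6.  26.  86.   3.  76. -74.]
1 -0.15 (0.5, 0.2, 0.12) [  7.  13.  93.   3.  81. -73.]
1 -0.15 (0.6, 0.2, 0.3) [  6.  23.  62.   3. 104. -73.]
1 -0.15 (0.58, -0.25, 0.25) [ -32.   24.   66.   -3.   98. -112.]
1 0 (0.56, 0.2, 0.05) [  8.  19.  95.  -0.  66. -71.]
1 0 (0.5, 0.2, 0.12) [  9.   7. 101.  -0.  73. -70.]
1 0 (0.6, 0.2, 0.3) [  8.  15.  71.  -0.  94. -72.]
1 0 (0.58, -0.25, 0.25) [ -34.   15.   76.    0.   89. -114.]
1 0.3 (0.56, 0.2, 0.05) [ 12.   8. 110.  -9.  47. -62.]
1 0.3 (0.5, 0.2, 0.12) [ 14.  -6. 115.  -9.  55. -62.]
1 0.3 (0.6, 0.2, 0.3) [ 11.   1
[... 1340 characters left out ...]
.]
-1 0.3 (0.6, 0.2, 0.3) [ 11.   1.  88.  -7.  75. 113.]
-1 0.3 (0.58, -0.25, 0.25) [-39.   0.  94.   9.  70.  60.]
-1 0.5 (0.56, 0.2, 0.05) [ 15.   3. 119. -22.  34. 132.]
-1 0.5 (0.5, 0.2, 0.12) [ 18. -12. 124. -19.  44. 129.]
-1 0.5 (0.6, 0.2, 0.3) [ 14.  -7.  98. -13.  62. 118.]
-1 0.5 (0.58, -0.25, 0.25) [-43.  -9. 106.  17.  59.  52.]
-1 0.7 (0.56, 0.2, 0.05) [ 19.   2. 126. -51.  24. 162.]
-1 0.7 (0.5, 0.2, 0.12) [ 23. -15. 131. -38.  35. 150.]
-1 0.7 (0.6, 0.2, 0.3) [ 17. -13. 108. -23.  50. 128.]
-1 0.7 (0.58, -0.25, 0.25) [-48. -17. 117.  30.  50.  39.]<sys>:0: UserWarning: Gimbal lock detected. Setting third angle to zero since it is not possible to uniquely determine all angles.
```

```bash
python3 - <<'E'
import cv2,numpy as np
a=cv2.imread('pics/scene0.png');b=cv2.imread('pics/side0.png')
def c(i,x,y,w,h,k): return cv2.resize(i[y:y+h,x:x+w],None,fx=k,fy=k,interpolation=cv2.INTER_NEAREST)
cv2.imwrite('pics/z3.png',np.hstack([c(a,298,195,30,40,13),c(b,220,230,30,40,13)]))
E
```

```text
(no output)
```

View pics/z3.png

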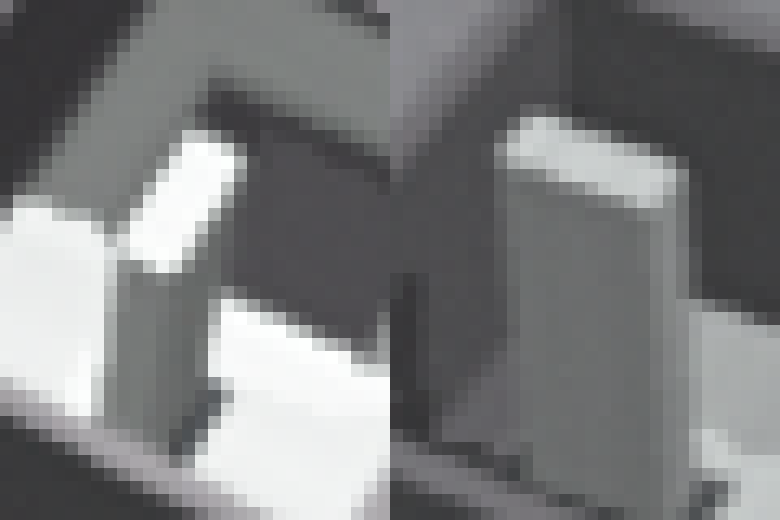

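```bash
cat >> fit.py <<'E'
print('---');print(onz(A,[(311.65,209.9)],.084),onz(B,[(234.9,241.96)],.084),tri([(311.65,209.9)],[(234.9,241.96)]))
E
python3 fit.py | sed -n '/---/,$p'
python3 - <<'E'
from h import *
goto([.50,.21,.30],[0,90,-10.6+0]) if 0 else None
E
cat >> h.py <<'E'
from scipy.spatial.transform import Rotation as R
import warnings; warnings.filterwarnings('ignore')
def rot(yaw,lean,s=1):
    M=R.from_euler('z',yaw,degrees=True)*R.from_euler('y',-lean)
    a=M.apply([0,0,-1]);j=M.apply([0,s,0]);return R.from_matrix(np.c_[a,j,np.cross(a,j)]).as_euler('xyz',degrees=True)
def tcp(grip,yaw,lean):
    "TCP position for the grasp point at grip"
    M=R.from_euler('z',yaw,degrees=True)*R.from_euler('y',-lean)
    return np.array(grip)+M.apply([0,0,-1])*hold_point_z
E
python3 - <<'E'
from h import *
goto([.563,.198,.25],rot(-10.5,-.2)); snap('wrist','w1'); print(current_clock())
E
```

```text
---
[[0.56848958 0.19736057 0.084     ]] [[0.56864709 0.19703472 0.084     ]] (array([0.56858065, 0.19733462, 0.08422727]), np.float64(0.00014978519535108274))
2.05
```

View pics/w1.png

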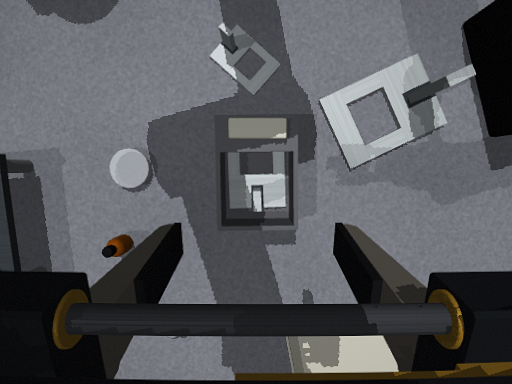

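The wrist view shows the box at (257,172), square to the image, with the slide pack at (258,128) on the cover and the bar at (258,195). The two fixed views agree on the bar top at (0.5686, 0.1973, 0.084).

```bash
python3 - <<'E'
import cv2,numpy as np
a=cv2.imread('pics/w1.png')
cv2.imwrite('pics/z4.png',cv2.resize(a[105:240,205:315],None,fx=4.4,fy=4.4,interpolation=cv2.INTER_NEAREST))
E
```

```text
(no output)
```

View pics/z4.png

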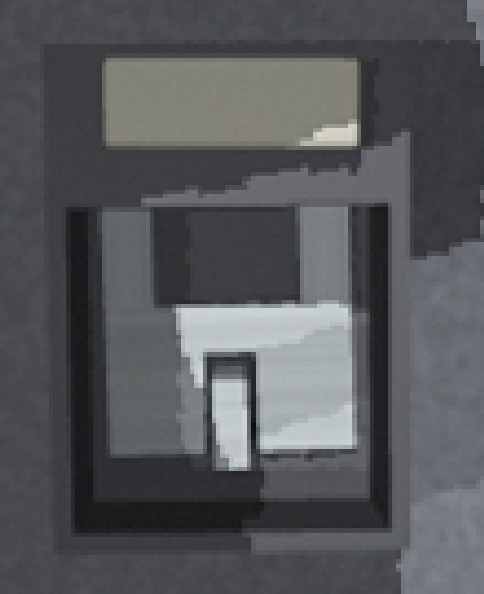

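```bash
python3 - <<'E'
from h import *
W=dict(np.load('pics/w1.npz'))
p=lambda L:[(x/4.4-.5+205,y/4.4-.5+105) for x,y in L]
P=onz(W,p([(53,553),(409,551),(413,43),(43,44)]),.068)[:,:2]
v=P[0]+P[1]-P[2]-P[3];print('box',P.round(4).tolist(),P.mean(0),np.degrees(np.arctan2(v[1],v[0])),np.linalg.norm(v)/2,np.linalg.norm(P[0]-P[1]))
Q=onz(W,p([(110,455),(357,450),(350,210),(102,210)]),.012)[:,:2]
w=Q[1]-Q[0];w2=Q[0]+Q[1]-Q[2]-Q[3];print('plate',Q.round(4).tolist(),np.degrees(np.arctan2(w[1],w[0]))-90,np.degrees(np.arctan2(w2[1],w2[0])),np.linalg.norm(w))
print('bar',onz(W,p([(231,423)]),.084))
print(current_position(),current_ee_rot(),rot(-10.5,-.2))
E
```

```text
box [[0.5982, 0.1363], [0.6169, 0.2421], [0.4684, 0.269], [0.4492, 0.1621]] [0.53317203 0.20238193] -10.048699112959286 0.1510587633555389 0.10737586569978931
plate [[0.5782, 0.1524], [0.5917, 0.2357], [0.5111, 0.2475], [0.496, 0.1653]] -9.202641654741441 -8.618301499928055 0.08438185147681197
bar [[0.5674295  0.19660484 0.084     ]]
[0.56245581 0.19907749 0.24994308] [179.96215523  78.52818713 169.5535047 ] [-180.          78.5408441  169.5      ]
```

```bash
python3 - <<'E'
from h import *
yaw=-9.5
gripper_to(.042)
g=np.array([.5683,.197,.071])
movel(tcp(g+[0,0,.06],yaw,-.2),rot(yaw,-.2))
r=movel(tcp(g,yaw,-.2),rot(yaw,-.2),speed=.08,f_stop=8)
print(r,current_position(),current_ft_force(),current_opening())
gripper_to(0.0,force=40)
print(current_opening(),current_ft_force(),current_clock())
snap('side','s2')
E
```

```text
False [0.56512458 0.19769054 0.05320364] [-0.02621863 -0.45579768 -0.63257483] 0.041841797934024295
0.0006215244206809084 [-0.1698405   0.09180403  0.67359723] 5.6
```

View pics/s2.png

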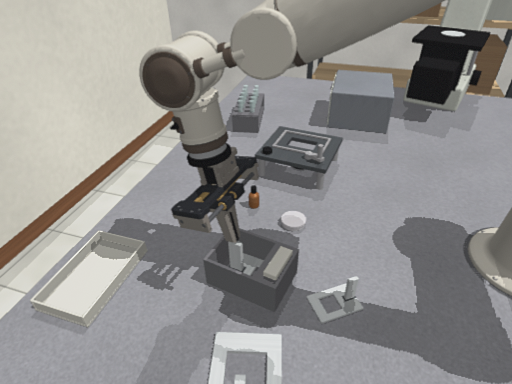

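```bash
python3 - <<'E'
from h import *
snap('scene','c2'); snap('wrist','w2')
a=cv2.imread('pics/c2.png');b=cv2.imread('pics/s2.png')
def c(i,x,y,w,h,k): return cv2.resize(i[y:y+h,x:x+w],None,fx=k,fy=k,interpolation=cv2.INTER_NEAREST)
cv2.imwrite('pics/z5.png',np.hstack([c(a,270,165,90,90,4),c(b,205,200,90,90,4)]))
E
```

```text
(no output)
```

View pics/z5.png

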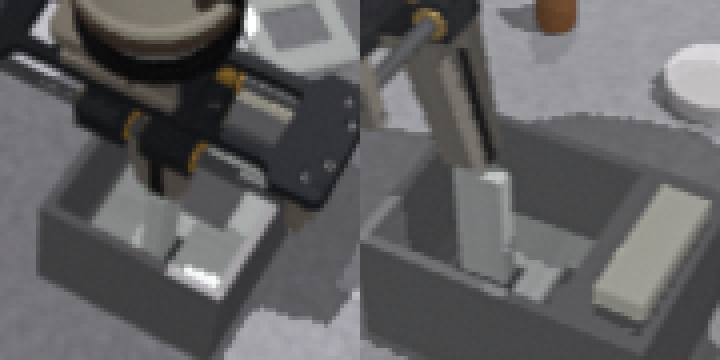

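View pics/w2.png

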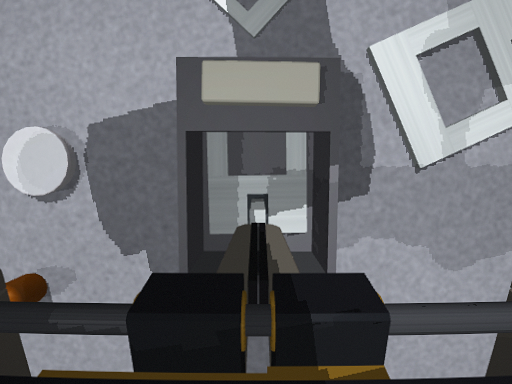

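```bash
python3 - <<'E'
from h import *
t=current_position(); print(t)
for f in ('s2','c2','w2'):
    s=dict(np.load('pics/'+f+'.npz')); print(f,proj(s,[t,[.5683,.197,.084],[.5683,.197,.012]]).round(1).tolist(), s['d'])
E
```

```text
[0.56460792 0.19762419 0.05264193]
s2 [[237.5, 254.0], [235.1, 242.0], [236.7, 267.2]] [-0.01040697  0.          0.          0.          0.        ]
c2 [[311.2, 216.7], [311.5, 209.8], [308.9, 227.9]] [-0.0292009  0.         0.         0.         0.       ]
w2 [[258.4, 217.2], [258.5, 231.2], [258.3, 214.0]] [-0.03461974  0.          0.          0.          0.        ]
```

```bash
python3 - <<'E'
from h import *
t=np.array(current_position()); M=R.from_euler('xyz',current_ee_rot(),degrees=True).as_matrix(); print(M.round(3), current_joints(), current_opening())
M9=R.from_euler('z',-9.5,degrees=True).as_matrix()
bar=[np.array([.5683,.197,0])+M9@[sx*.013,sy*.005,z] for z in (.084,.012) for sx,sy in ((1,1),(1,-1),(-1,-1),(-1,1))]
tool=[t-M[:,0]*k for k in (0,.0187,.05)]
out=[]
for f,(x,y) in (('s2',(205,200)),('c2',(270,165)),('w2',(213,165))):
    s=dict(np.load('pics/'+f+'.npz')); im=cv2.cvtColor(s['f'],cv2.COLOR_RGB2BGR)[y:y+90,x:x+90]
    k=6; im=cv2.resize(im,None,fx=k,fy=k,interpolation=cv2.INTER_NEAREST)
    q=lambda P:[tuple(int(v) for v in ((u-[x,y]+.5)*k)) for u in proj(s,np.array(P))]
    b=q(bar)
    for i in range(4):
        cv2.line(im,b[i],b[(i+1)%4],(0,0,255),1);cv2.line(im,b[i],b[i+4],(0,200,255),1)
    w=q(tool)
    for p in w: cv2.circle(im,p,4,(0,255,0),-1)
    out.append(im[:, 60:330] if f!='w2' else im[:,120:380])
cv2.imwrite('pics/z6.png',np.hstack(out))
E
```

```text
[[-0.196  0.165  0.967]
 [ 0.033  0.986 -0.162]
 [-0.98  -0.    -0.199]] [  5.86363118  28.42676248  82.58603135   3.06358477  80.0656145
 -75.45762143] 0.0005910472710585964
```

View pics/z6.png

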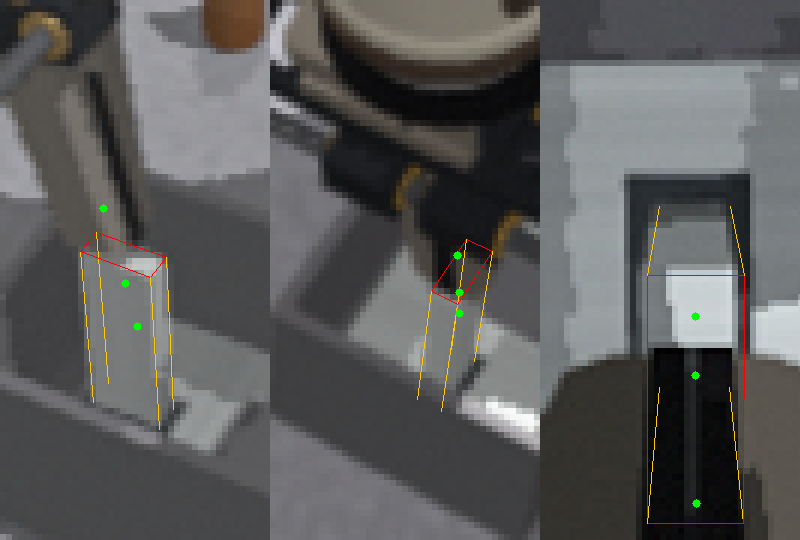

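```bash
python3 - <<'E'
from h import *
s=dict(np.load('pics/wrist0.npz'))
t=np.array([.202,.538,.176]);M=np.array([[-.001,.352,.936],[-.001,.936,-.352],[-1,-.001,0]])
for k in (-.03,0,.0187,.05):
  print(k,proj(s,[t-M[:,0]*k+M[:,1]*a+M[:,2]*b for a in (.046,-.046) for b in (-.01,.01)]).round(0).tolist())
s=dict(np.load('pics/side0.npz'))
s=snap('side','s3')
print(proj(s,current_position()))
E
```

```text
-0.03 [[316.0, 193.0], [315.0, 216.0], [202.0, 193.0], [203.0, 216.0]]
0 [[324.0, 205.0], [322.0, 231.0], [194.0, 204.0], [196.0, 231.0]]
0.0187 [[330.0, 214.0], [328.0, 242.0], [189.0, 213.0], [190.0, 242.0]]
0.05 [[342.0, 233.0], [340.0, 265.0], [176.0, 233.0], [179.0, 265.0]]
[[237.4300102  253.92851683]]
```

Surprise: the fingers shut on nothing. The pictures put the real fingertips roughly 30 mm behind the reported TCP. I'll raise the gripper clear and triangulate the tips.

```bash
python3 - <<'E'
from h import *
p=np.array(current_position()); movel(p+[0.0,0,.10],speed=.25)
t=np.array(current_position());print(t,current_opening(),current_clock())
k=6;out=[]
for n,sz in (('side',90),('scene',90),('wrist',90)):
    s=snap(n,n+'4'); u=proj(s,t)[0]; x,y=(int(u[0])-22,int(u[1])-60) if n!='wrist' else (int(u[0])-22,int(u[1])-40)
    M=R.from_euler('xyz',current_ee_rot(),degrees=True).as_matrix()
    im=cv2.resize(cv2.cvtColor(s['frame'],cv2.COLOR_RGB2BGR)[y:y+90,x:x+44],None,fx=k,fy=k,interpolation=cv2.INTER_NEAREST)
    for kk in (0,.01,.02,.03,.04,.05):
        c=(proj(s,t-M[:,0]*kk)[0]-[x,y]+.5)*k; cv2.circle(im,tuple(int(v) for v in c),3,(0,255,0) if kk else (0,0,255),-1)
    out.append(im); print(n,x,y)
cv2.imwrite('pics/z7.png',np.hstack(out))
E
```

```text
[0.56470985 0.19759963 0.1526578 ] 0.0005431709578140107 6.35
side 213 155
scene 293 129
wrist 236 179
```

View pics/z7.png

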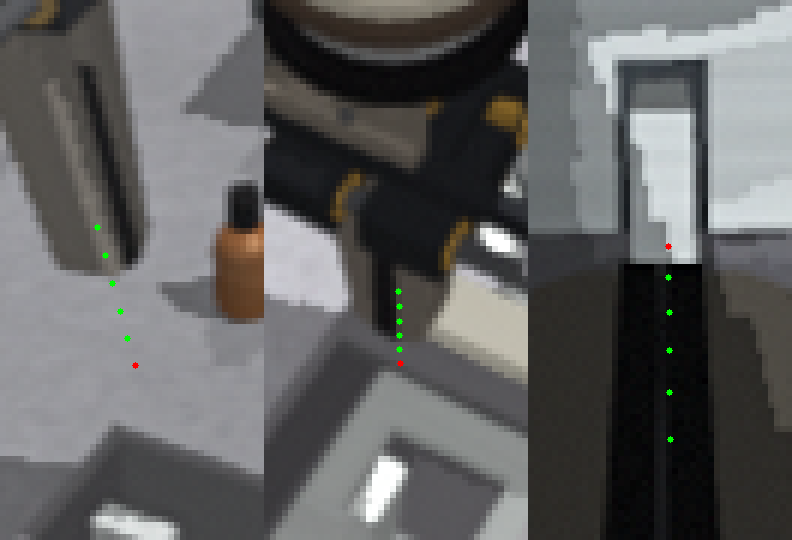

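```bash
cat > tri.py <<'E'
from h import *
def tri(sa,u,sb,v):
    (o1,d1),(o2,d2)=ray(sa,u),ray(sb,v); d1=d1[0];d2=d2[0]
    t=np.linalg.lstsq(np.c_[d1,-d2],o2-o1,rcond=None)[0]; return (o1+t[0]*d1+o2+t[1]*d2)/2,np.linalg.norm(o1+t[0]*d1-o2-t[1]*d2)
E
python3 - <<'E'
from tri import *
A=dict(np.load('pics/scene4.npz'));B=dict(np.load('pics/side4.npz'))
print(tri(A,[(314.5,184.8)],B,[(229.8,199.2)]), current_joints())
# zoomed
o=[]
for s,x,y in ((B,205,165),(A,295,150)):
    o.append(cv2.resize(cv2.cvtColor(s['f'],cv2.COLOR_RGB2BGR)[y:y+45,x:x+40],None,fx=10,fy=10,interpolation=cv2.INTER_CUBIC))
cv2.imwrite('pics/z8.png',np.hstack(o))
E
```

```text
(array([0.57591913, 0.19582756, 0.1835376 ]), np.float64(0.005798387564113561)) [  5.86010776  23.1160488   78.20081376   3.01659443  89.97263782
 -74.93009538]
```

View pics/z8.png

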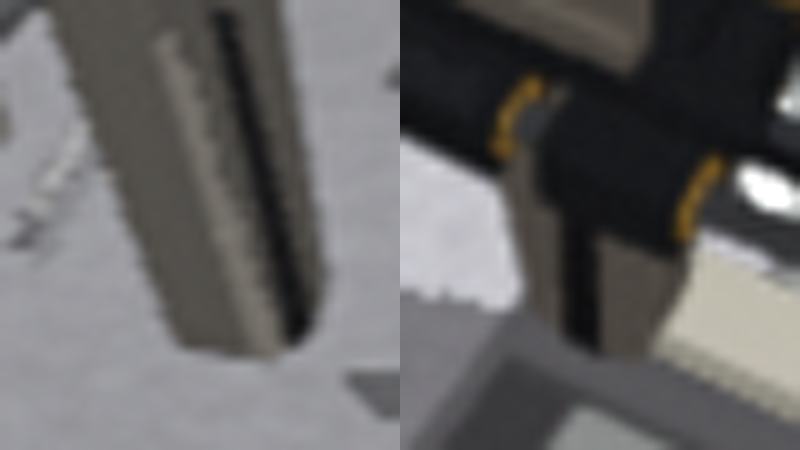

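```bash
python3 - <<'E'
from tri import *
A=dict(np.load('pics/scene4.npz'));B=dict(np.load('pics/side4.npz'));W=dict(np.load('pics/wrist4.npz'))
t=np.array(current_position());M=R.from_euler('xyz',current_ee_rot(),degrees=True).as_matrix()
for k in (.02,.025,.03,.035,.04):
    c=t-M[:,0]*k; print(k,proj(A,c+.01*M[:,2])[0].round(1),proj(B,c-.01*M[:,2])[0].round(1),proj(W,c-.01*M[:,2])[0].round(1))
print('obs scene 312.5,184  side 234,198.5, wrist ~258,222.5')
E
```

```text
0.02 [312.7 188.6] [238.1 208.1] [258.4 213.5]
0.025 [312.7 187.4] [237.5 205.8] [258.4 216.1]
0.03 [312.6 186.2] [236.9 203.5] [258.5 219. ]
0.035 [312.6 185. ] [236.2 201.2] [258.5 221.9]
0.04 [312.6 183.8] [235.6 198.8] [258.5 225. ]
obs scene 312.5,184  side 234,198.5, wrist ~258,222.5
```

The three views agree: the real tips sit about 37 mm behind the reported TCP. That also fits the failed grasp, where the tips passed at z≈0.089, just over the bar top at 0.084. I'll use 0.055 m as the reported-TCP-to-grasp distance and check it against the finger opening.

```bash
sed -i 's/\*hold_point_z/*H/; 1i H=.0555' h.py; python3 - <<'E'
from h import *
yaw=-9.5
gripper_to(.042)
g=np.array([.5683,.197,.071])
movel(tcp(g+[0,0,.05],yaw,-.2),rot(yaw,-.2))
r=movel(tcp(g,yaw,-.2),rot(yaw,-.2),speed=.06,f_stop=6)
print(r,current_position(),tcp(g,yaw,-.2),current_ft_force())
gripper_to(0.0,force=40)
print(current_opening(),current_ft_force(),current_clock())
snap('side','s5');snap('wrist','w5')
a=cv2.imread('pics/s5.png')[190:310,190:310];b=cv2.imread('pics/w5.png')[130:250,200:320]
cv2.imwrite('pics/z9.png',cv2.resize(np.hstack([a,b]),None,fx=3.3,fy=3.3))
E
```

```text
False [0.55785263 0.1988939  0.01704204] [0.55742507 0.19881984 0.0166063 ] [-0.11538124 -0.2997342   0.95406445]
0.009162087728567522 [-0.225118    0.94396381  0.93007865] 9.5417
```

View pics/z9.png

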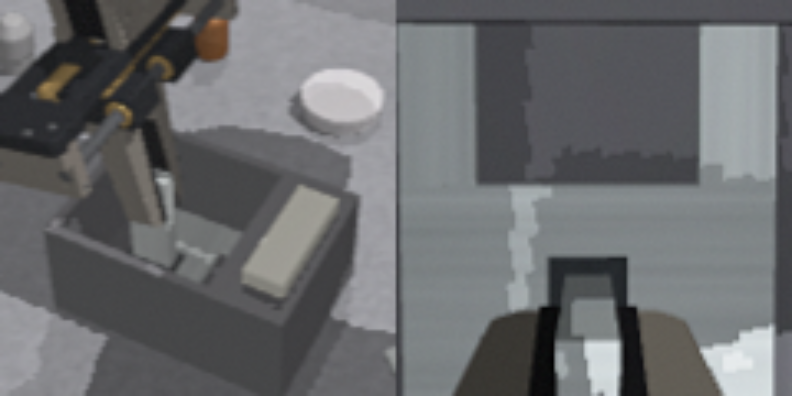

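```bash
cat >> h.py <<'E'
G0=np.array([.5683,.197,.071]); YB=-9.5; L0=-.2
EX=np.array([np.cos(np.radians(YB)),np.sin(np.radians(YB)),0])
def gripat(th,dx,dz,slide=0):
    x=.103*np.cos(th)-.065*np.sin(th)-.103+dx+slide*np.cos(th); z=.103*np.sin(th)+.065*np.cos(th)-.065+dz+slide*np.sin(th)
    return G0+EX*x+[0,0,z]
E
python3 - <<'E'
from h import *
for th in (.1,.2,.3,.4,.5,.6,.65):
    f=th/.65
    movel(tcp(gripat(th,.007*f,.003*min(1,th/.2)),YB,L0+th),rot(YB,L0+th),speed=.08)
    print(th,np.round(current_ft_force(),1),current_opening().__round__(4))
print(current_clock(),current_joints())
snap('side','s6');snap('scene','c6')
a=cv2.imread('pics/s6.png')[170:310,190:310];b=cv2.imread('pics/c6.png')[120:260,250:370]
cv2.imwrite('pics/z10.png',cv2.resize(np.hstack([a,b]),None,fx=3.3,fy=3.3))
E
```

```text
0.1 [ 0.2  0.  -2. ] 0.0098
0.2 [ 1.2 -0.1 -2.5] 0.0096
0.3 [ 0.2  0.4 -2.5] 0.0097
0.4 [ 0.6 -0.1 -1.6] 0.0094
0.5 [ 0.2  0.1 -2.5] 0.0094
0.6 [ 0.1  0.3 -2.3] 0.0101
0.65 [ 0.7  0.1 -3.8] 0.0099
11.4917 [ 15.01296191  -0.70336647 118.61483363 -16.35764967  39.69030874
 -54.92671904]
```

View pics/z10.png

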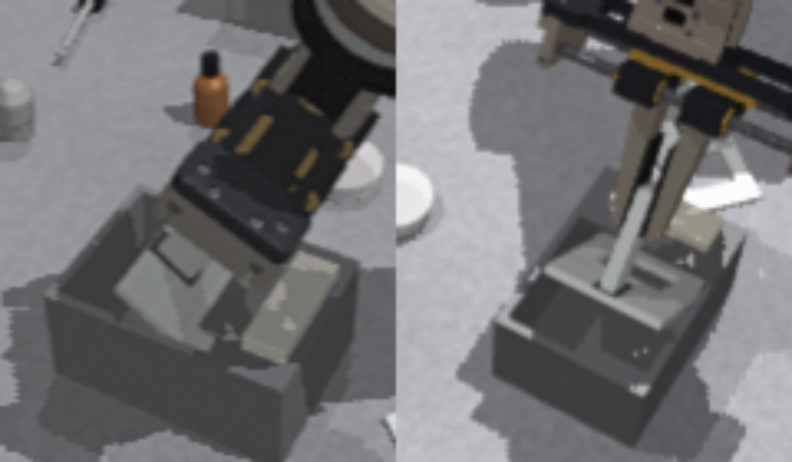

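Tilted cleanly: the plate is about 0.65 rad in the box, forces are only its weight, and the slide pack is still on the cover. Now I'll draw it out along its slope.

```bash
python3 - <<'E'
from h import *
th=.65
for s in (.02,.045,.072):
    r=movel(tcp(gripat(th,.007,.003,s),YB,L0+th),rot(YB,L0+th),speed=.1,f_stop=12)
    print(s,r,np.round(current_ft_force(),1),round(current_opening(),4))
    if r: raise SystemExit
g=gripat(th,.007,.003,.072)
r=movel(tcp(g+[0,0,.13],YB,L0+th),rot(YB,L0+th),speed=.15,f_stop=12)
print(r,np.round(current_ft_force(),1),round(current_opening(),4),current_clock(),current_position())
snap('side','s7');snap('scene','c7')
a=cv2.imread('pics/s7.png')[120:310,190:310];b=cv2.imread('pics/c7.png')[90:280,250:370]
cv2.imwrite('pics/z11.png',cv2.resize(np.hstack([a,b]),None,fx=3,fy=3))
E
```

```text
0.02 False [ 0.  -0.1 -3.4] 0.0099
0.045 False [ 0.1 -0.  -3. ] 0.01
0.072 False [ 0.9  0.6 -2.9] 0.0098
False [-0.7  0.4 -2.3] 0.0094 13.775 [0.59509622 0.19219429 0.24482759]
```

View pics/z11.png

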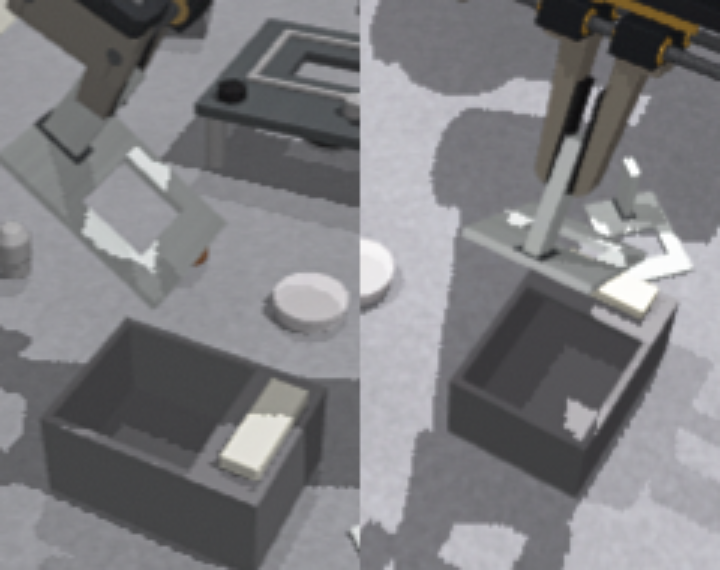

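The plate is out and free; the box, pack and dish are untouched. Now a refined seat estimate from the unobstructed first pictures.

```bash
python3 - <<'E'
import cv2,numpy as np
a=cv2.imread('pics/scene0.png');b=cv2.imread('pics/side0.png')
def c(i,x,y,w,h,k): return cv2.resize(i[y:y+h,x:x+w],None,fx=k,fy=k,interpolation=cv2.INTER_NEAREST)
cv2.imwrite('pics/z12.png',c(a,85,105,120,90,6.5)); cv2.imwrite('pics/z13.png',c(b,250,120,100,60,8))
E
```

```text
(no output)
```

View pics/z12.png

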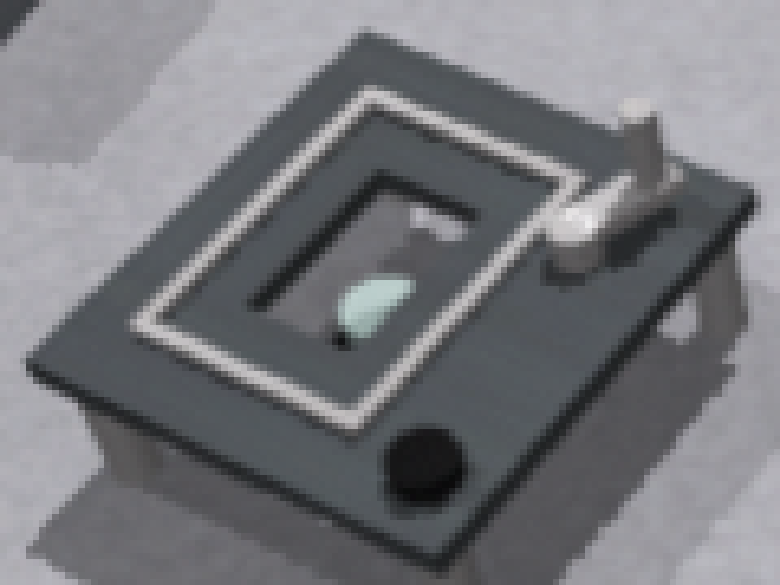

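View pics/z13.png

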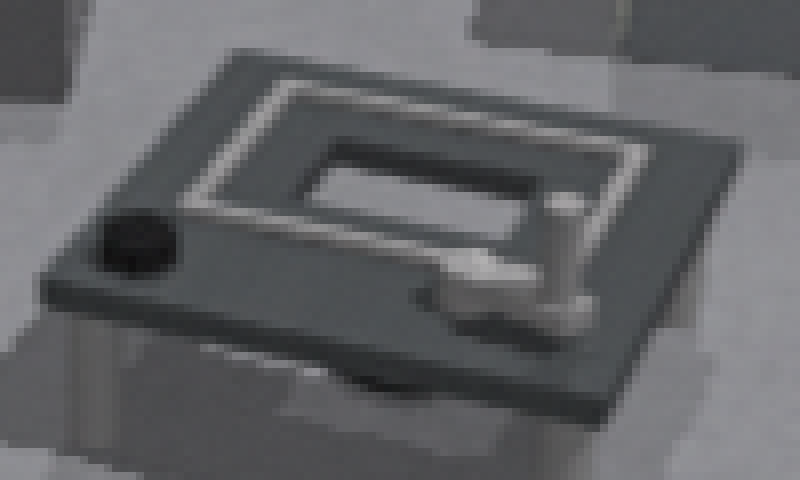

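```bash
python3 - <<'E'
from tri import *
from scipy.optimize import least_squares
A=dict(np.load('pics/scene0.npz'));B=dict(np.load('pics/side0.npz'))
p=lambda L,k,x,y:np.array([(u/k-.5+x,v/k-.5+y) for u,v in L])
T=lambda sx,sy:(sx*.1,sy*.095,.07)
Q=lambda sx,sy:(sx*.071,-.015+sy*.053,.075)
oa=p([(365,30),(758,190),(440,553),(28,358),(370,86),(586,178),(352,426),(132,322)],6.5,85,105)
ma=np.array([T(-1,-1),T(-1,1),T(1,1),T(1,-1),Q(-1,-1),Q(-1,1),Q(1,1),Q(1,-1)])
ob=p([(232,48),(745,143),(605,402),(42,275),(283,80),(654,147),(182,202)],8,250,120)
mb=np.array([T(1,-1),T(-1,-1),T(-1,1),T(1,1),Q(1,-1),Q(-1,-1),Q(1,1)])
def w(v,m): return m@R.from_euler('z',v[2]).as_matrix().T+[v[0],v[1],0]
def res(v,sel): 
    r=[]
    if 'a' in sel: r.append((proj(A,w(v,ma))-oa).ravel())
    if 'b' in sel: r.append((proj(B,w(v,mb))-ob).ravel())
    return np.concatenate(r)
for sel in ('a','b','ab'):
    s=least_squares(res,[.535,-.23,-.1],args=(sel,),loss='soft_l1'); v=s.x
    print(sel,v[:2].round(4),np.degrees(v[2]).round(2),'rms',np.sqrt(np.mean(res(v,sel)**2)).round(2))
print('seat',w(v,np.array([[0,-.015,.07]])),'pivot',w(v,np.array([[-.04,.055,.078]])))
k=tri(A,p([(640,103)],6.5,85,105),B,p([(566,201)],8,250,120));print('knob',k)
d=k[0]-w(v,np.array([[-.04,.055,.078]]))[0];print(np.linalg.norm(d[:2]),np.arctan2(d[1],d[0])-v[2]-np.pi/2)
E
```

```text
a [ 0.5345 -0.2365] -6.08 rms 0.38
b [ 0.5342 -0.2364] -6.1 rms 0.31
ab [ 0.5344 -0.2365] -6.08 rms 0.36
seat [[ 0.53277555 -0.25146552  0.07      ]] pivot [[ 0.50041804 -0.17762114  0.078     ]]
knob (array([ 0.4680888 , -0.16079312,  0.12360515]), np.float64(0.0011105513786211353))
0.03644669760674217 1.1970283098578505
```

```bash
cat >> h.py <<'E'
SEAT=np.array([.5328,-.2515,.07]); YS=-6.1
EXS=np.array([np.cos(np.radians(YS)),np.sin(np.radians(YS)),0])
EYS=np.array([-EXS[1],EXS[0],0])
E
python3 - <<'E'
from h import *
th=.65
g=gripat(th,.007,.003,.072)+[0,0,.13]
movel(tcp(g,YB,L0),rot(YB,L0),speed=.06)
print(current_clock())
g2=SEAT+EXS*.043+[0,0,.065+.06]
t=tcp(g2,YS,L0); print(solve_ik(t,rot(YS,L0)),t)
movel(t+[0,0,.06],rot(YS,L0),speed=.25)
movel(t,rot(YS,L0),speed=.15)
print(current_clock(),current_ft_force(),current_opening())
for n in ('side','scene','wrist'): snap(n,n+'8')
a=cv2.imread('pics/side8.png')[60:190,220:350];b=cv2.imread('pics/scene8.png')[80:210,80:210]
cv2.imwrite('pics/z14.png',cv2.resize(np.hstack([a,b]),None,fx=3,fy=3))
E
```

```text
14.675
[ -32.46830734   27.33136247   73.69905636   -5.06260314   89.26628613
 -115.8470486 ] [ 0.56459281 -0.25489767  0.1406063 ]
17.1917 [-0.15655654 -0.91534721 -1.18866842] 0.009501603890696682
```

View pics/z14.png

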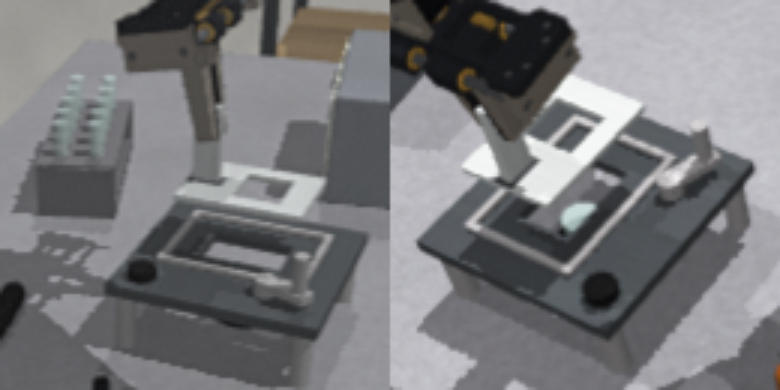

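View pics/wrist8.png

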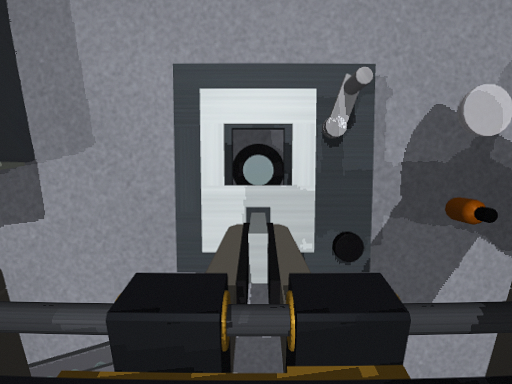

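```bash
python3 - <<'E'
from tri import *
W=dict(np.load('pics/wrist8.npz'))
b=((W['f'].min(2)>150)).astype(np.uint8)[80:270,180:325]
cs=max(cv2.findContours(b,0,2)[0],key=cv2.contourArea)[:,0]+[180,80]
print(cv2.boundingRect(cs))
h=cv2.convexHull(cs); q=cv2.approxPolyDP(h,4,True)[:,0]; print(q.tolist())
# ideal
for nm,P in (('ideal',[SEAT+EXS*sx*.06+EYS*sy*.042+[0,0,.066] for sx in (-1,1) for sy in (-1,1)]),): print(nm,proj(W,np.array(P)).round(1).tolist())
im=cv2.cvtColor(W['f'],cv2.COLOR_RGB2BGR)[75:265,185:330]
cv2.imwrite('pics/z15.png',cv2.resize(im,None,fx=3.1,fy=3.1,interpolation=cv2.INTER_NEAREST))
a=dict(np.load('pics/side8.npz'));c=dict(np.load('pics/scene8.npz'))
o=[cv2.resize(cv2.cvtColor(s['f'],cv2.COLOR_RGB2BGR)[y:y+50,x:x+65],None,fx=6,fy=6,interpolation=cv2.INTER_NEAREST) for s,x,y in ((a,270,100),(c,100,100))]
cv2.imwrite('pics/z16.png',np.hstack(o))
P=np.array([SEAT+EXS*sx*.06+EYS*sy*.042+[0,0,.066] for sx in (-1,1) for sy in (-1,1)])
print(((proj(a,P)-[270,100]+.5)*6).round().tolist()); print(((proj(c,P)-[100,100]+.5)*6+[390,0]).round().tolist())
E
```

```text
(200, 89, 116, 163)
[[315, 89], [313, 251], [202, 251], [200, 89]]
ideal [[200.8, 88.1], [317.2, 88.2], [202.9, 251.4], [314.7, 251.6]]
[[353.0, 119.0], [303.0, 196.0], [111.0, 78.0], [48.0, 149.0]]
[[613.0, 24.0], [780.0, 91.0], [415.0, 213.0], [587.0, 290.0]]
```

View pics/z15.png

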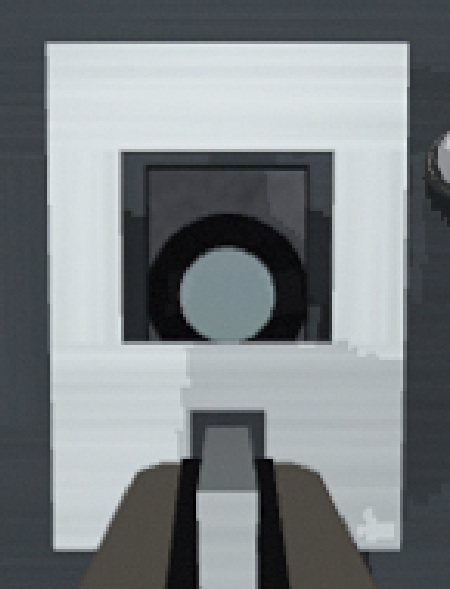

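View pics/z16.png

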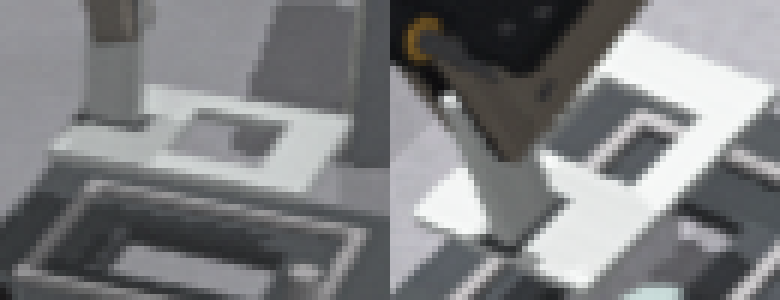

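Projecting the ideal plate corners onto all three views matches the observed corners within about 1 px (wrist: seen (200,89), (315,89), (313,251), (202,251)). Lowering now.

```bash
python3 - <<'E'
from h import *
g=lambda dz:tcp(SEAT+EXS*.043+[0,0,.065+dz],YS,L0)
movel(g(.015),rot(YS,L0),speed=.08)
r=movel(g(-.004),rot(YS,L0),speed=.02,f_stop=4)
print(r,current_position(),g(0),current_ft_force(),current_clock())
gripper_to(.04,force=20); sleep(.1)
p=np.array(current_position()); M=R.from_euler('xyz',current_ee_rot(),degrees=True).as_matrix()
movel(p-M[:,0]*.09,speed=.15)
print(current_clock(),current_ft_force())
for n in ('side','scene','wrist'): snap(n,n+'9')
a=cv2.imread('pics/side9.png')[60:190,220:350];b=cv2.imread('pics/scene9.png')[80:210,80:210]
cv2.imwrite('pics/z17.png',cv2.resize(np.hstack([a,b]),None,fx=3,fy=3))
E
```

```text
True [ 0.56437501 -0.25478533  0.08076996] [ 0.56459281 -0.25489767  0.0806063 ] [-0.93426708  0.32666383  4.74760154] 18.7667
20.225 [-0.86069591  0.44206974  0.14632286]
```

View pics/z17.png

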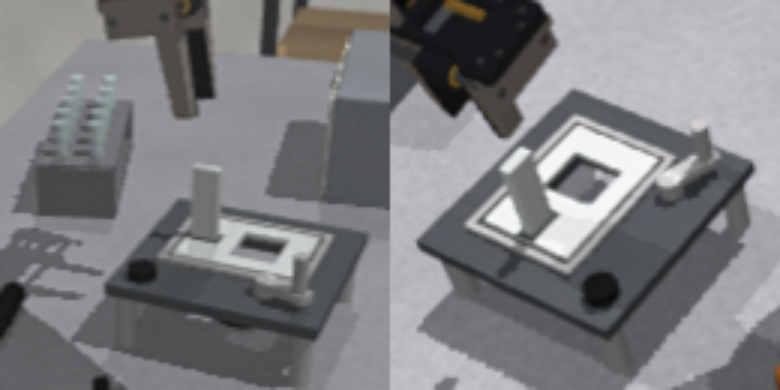

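View pics/wrist9.png

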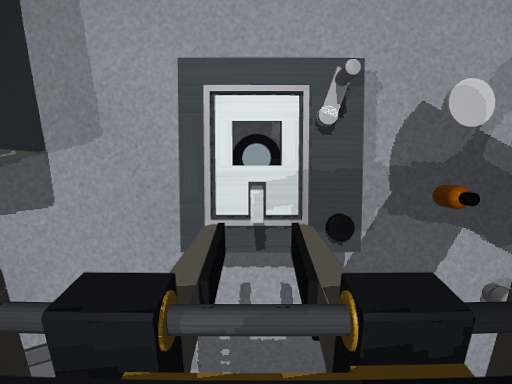

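The plate is seated with even gaps to the rails on all sides, and contact came at the expected height. Now the clamp knob: pinch it and follow the arc.

```bash
python3 - <<'E'
from h import *
piv=SEAT+EXS*-.04+EYS*.07; piv[2]=0.114
def K(a): return piv+.036*(EYS*np.cos(a)-EXS*np.sin(a))
a0=1.197; print(K(a0))
movel(tcp(K(a0)+[0,0,.11],YS,0),rot(YS,0),speed=.2)
r=movel(tcp(K(a0),YS,0),rot(YS,0),speed=.12,f_stop=6); print('down',r)
gripper_to(0,force=12); print(current_opening(),current_ft_force())
if not .010<current_opening()<.018: raise SystemExit
for a in np.linspace(a0,np.pi-.02,14)[1:]:
    r=movel(tcp(K(a),YS,0),rot(YS,0),speed=.05,f_stop=25)
    if r: print('stop',a); break
print(current_ft_force(),current_opening(),current_clock())
gripper_to(.035)
p=np.array(current_position()); movel(p+[0,0,.12],speed=.2); print(current_clock(),current_ft_force())
for n in ('side','scene','wrist'): snap(n,n+'10')
a=cv2.imread('pics/side10.png')[60:190,220:350];b=cv2.imread('pics/scene10.png')[80:210,80:210]
cv2.imwrite('pics/z18.png',cv2.resize(np.hstack([a,b]),None,fx=3,fy=3))
E
```

```text
[ 0.4685375  -0.16101338  0.114     ]
down False
0.01353285016857905 [-0.21916535 -1.13743851  2.44670424]
[-2.02987354  1.13917222 -3.3552786 ] 0.013755724845912708 26.2
27.45 [ 0.45246665 -0.59195283 -0.34282644]
```

View pics/z18.png

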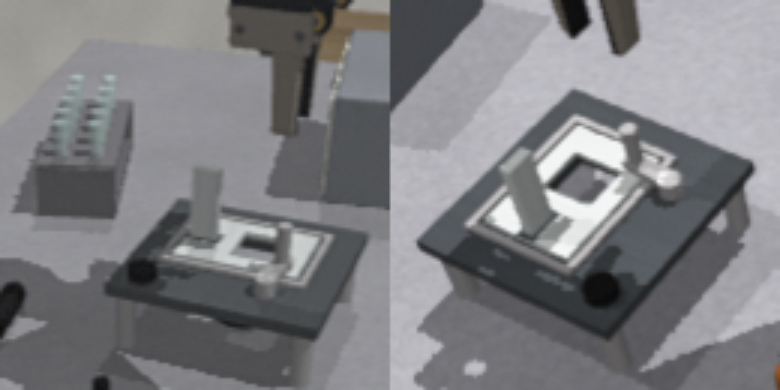

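View pics/wrist10.png

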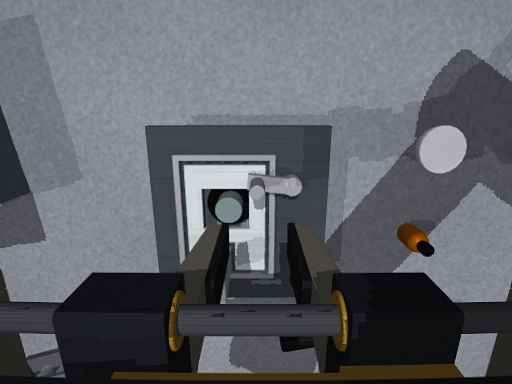

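The clamp now lies across the plate (knob at about wrist (257,192)). I'll check its angle and the plate's fit numerically.

```bash
python3 - <<'E'
from tri import *
A=dict(np.load('pics/scene10.npz'));B=dict(np.load('pics/side10.npz'))
# ideal pixels
piv=SEAT+EXS*-.04+EYS*.07
for a in (2.84,3.12):
    k=piv+.036*(EYS*np.cos(a)-EXS*np.sin(a)); k[2]=.122; print(a,proj(A,k).round(1),proj(B,k).round(1))
P=np.array([SEAT+EXS*sx*.06+EYS*sy*.042+[0,0,.006] for sx in (-1,1) for sy in (-1,1)])
o=[]
for s,x,y,n in ((B,270,125,0),(A,95,110,1)):
    im=cv2.resize(cv2.cvtColor(s['f'],cv2.COLOR_RGB2BGR)[y:y+70,x:x+80],None,fx=5,fy=5,interpolation=cv2.INTER_NEAREST)
    for q in np.r_[proj(s,P),proj(s,k)]: cv2.circle(im,tuple(int(v) for v in (q-[x,y]+.5)*5),2,(0,0,255),-1)
    o.append(im)
cv2.imwrite('pics/z19.png',np.hstack(o))
E
```

```text
2.84 [[161.1 120.5]] [[316.8 135.3]]
3.12 [[158.1 122.9]] [[313.4 134.3]]
```

View pics/z19.png

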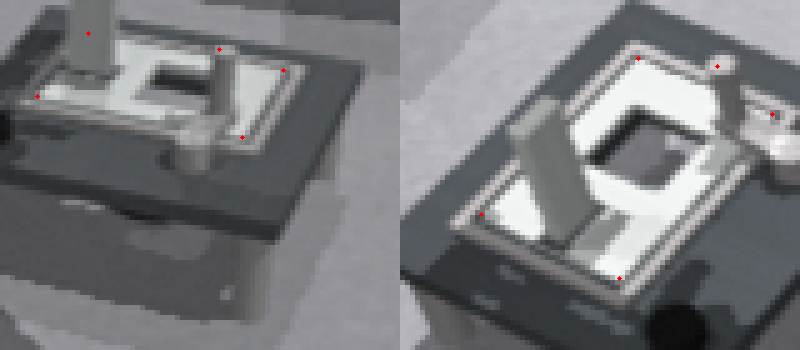

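```bash
python3 - <<'E'
from h import *
job_done(); print(current_clock(),current_ft_force())
E
```

```text
the job is handed in; nothing more can be done
the job is handed in; nothing more can be done
```

The plate is lying flat in the stage recess with its grip bar away from the clamp, and the clamp finger is swung across it. I handed the job in at about 27.5 s of robot time; no verdict is reported, so this rests on my own checks.

**What I did**
- I pinched the grip bar, tilted the plate to about 0.65 rad inside the box, and drew it up along its slope with only its own weight showing on the force reading.
- I lowered it at 0.02 m/s until it touched down, let go, then pinched the clamp knob and carried it round its arc.

**Last checks**
- **Plate:** its corners match the ideal seated position within about 1 px in the two fixed views, and it touched down at the expected height.
- **Clamp:** the hand was moved to 3.12 rad, but the pictures read about 3.01 (side) and 3.04 (scene). Both are above the 2.84 needed.
- **Bystanders:** in the views I looked at, none had moved. I did not measure them numerically.

**What failed or disagreed**
- **Reported tool position:** the first grasp shut on nothing. Three camera views showed the real fingertips about 37 mm behind the reported TCP, so I used 55.5 mm from TCP to grasp point instead of the stated 18.7 mm. The next grasp then closed on the bar at 9.2 mm (the bar is 10 mm thick).
- **First stage estimates:** the two views differed by 6–8 mm at first. Refitting at higher zoom brought them within 0.5 mm.

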